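# Lock down the adhesive cartridge and snap its cap on

## Robot

A 6-joint arm with a two-finger parallel gripper is mounted at the origin on the work surface. World frame = base frame: x ahead of the robot, y to its left, z up, the work surface at z = 0. Lengths are in m, angles in rad, forces in N, time in s.
With the tool pointing down it reaches from about 0.225 to 0.875 m from the base axis. Payload 3.4 kg.
Tool frame: the origin (TCP) lies between the finger pads; the fingertips stand 8 mm ahead of it and the grasp point (between the pads) lies 11 mm behind it; z points along the fingers, y is the line along which they close (so a half turn about z gives the same grasp; the last joint's range is limited). The gripper opens to 85 mm and grips with 20 to 120 N. Pads are 22 mm wide; open, the fingers measure 114 mm over their backs; the gripper's body (76 mm by 85 mm) begins 54 mm behind the grasp point. The pads swing forward as they close: fully open they stand 13 mm farther back than shut.
Start: joints at [-1.232, 0.276, 1.505, -0, 1.361, -0.121], TCP at [0.255, -0.515, 0.239] pointing down, gripper open.
Joint ranges: [-2.89, 2.89], [-0.75, 2.08], [0.22, 2.7], [-1.18, 4.32], [0.11, 2.71], [-2.7, 2.7]. Speed limits (rad/s): [2.57, 2.57, 3.14, 3.14, 3.14, 3.14].

## Interface

Orientations are given as a unit quaternion [w, x, y, z].
In Python, from rig import manip gives the robot as it stands.
- The arm moves only by the tool move_arm, never from a script. Its argument "deltas" is a list that holds one entry, the list of rows, each a list of 5 numbers: the shift along the tool's x, y, z normalised to -1 to 1, where 1 is 80 cm, then the turn about the tool's z normalised to -1 to 1, where 1 is 120 degrees, then the closure, from -1 (fully open) to 1 (shut). In form: [[[tx, ty, tz, twist, grip], ...]]. A call has 1 to 12 rows; each row is the pose to reach, as a shift and turn from the pose commanded when the call began, along the tool's axes at that moment; what a row does not reach only later rows make up. A row lasts 1/10 s, in which the tool goes at most 50 mm and 8.59 degrees, less where a joint would pass 70% of its speed; a pose out of reach is approached as far as the arm can. A call with a number of a shift or a turn outside -1 to 1 is refused whole. A call with a gripper value outside its range is refused whole. The fingers move at their own pace and stop on an object; "squeeze" is the grip in N (left out, the last holds). Time passes only in rows, so rows that repeat a pose let the fingers close. It gives the time, the measured TCP pose, the force, the opening and the grip force at its end, in the units of the state.
- manip.get_state(): the state, without advancing time (a new reading comes with each control period).
- manip.get_image(name): name is "scene" or "top" or "wrist"; returns the picture (420x560x3 uint8, red, green, blue); there is no depth.
- manip.camera_params(name): a dict with "fx", "fy", "cx", "cy" (pixels), "dist" ([k1, k2, p1, p2, k3] as OpenCV has them; the pictures are not rectified), "R" (3x3) and "t" (3): a world point X has camera coordinates R X + t; the wrist camera has in their place "tool_from_camera" (4x4, takes a point from camera to tool coordinates, whose origin is the TCP and whose axes are the flange's). Camera axes: x right, y down, z forward; pixel columns grow to the right and rows downward; lengths in m; the calibration is good to about 2 mm. A picture is of the moment at which its call begins: read the wrist's pose just before it. camera_params takes no time and is no camera call.
- manip.sign_off(): hands the job in; it is judged then, once.
The state is a dict: "clock": time; "qpos": joint angles; "qd": joint speeds; "effort": joint torques, N m; "position": TCP position; "ee_rot": TCP orientation; "contact_force": force on the tool from outside, world axes, zero at the start; "moment": the same for the moment, N m; "width": finger opening in m; "gripper_force": force on a finger pad.
Only numpy, scipy, OpenCV 4.12 (cv2) and the standard library are available. Lean on these libraries where they do the work, as an engineer would, in place of code of your own. Each camera call takes 0.05 s, during which the arm holds its last target. There are 200 camera calls.

## Task

Put the epoxy cartridge away: first swing the stand's hinged steel bail over the cartridge until it lies fully home in its catch, then pick up the loose snap cap (mouth down on the bench) and press it straight down onto the cartridge nose until it clicks, and keep pressing past the click so that it sits fully home on the collar. Finish like that, without letting go: still gripping the cap and firmly pressing it down, with the bail still closed. Leave everything else on the bench where it is.

Things in the scene. Friction and masses are not known exactly. Their poses are not given: they have to be found in the camera images.
- stand: Heavy fixed stand (never moves): base plate 160 x 110 x 10 mm, grey socket block 46 x 74 mm up to 60 mm height with a white twin-barrel adhesive cartridge upright in it, two hinge ears at its +x side (tops 120 mm above the bench), a catch post at its -x side. Origin on the bench under the nose axis, z up. Its -x side faces the robot, turned up to 35 degrees either way.
- bail_hinge (a point): Middle of the bail's horizontal hinge axis (parallel to the stand's y), on the stand 55 mm to +x of the nose axis, 113 mm above the bench.
- bail (a joint): Angle q of the bail (rad): 0 = closed, level, resting in its catch (hard stop); 1.57 = straight up over the hinge; 2.0 = leaning back, fully open (stop). Stiff hinge: it stays where it is left and takes about 1 N at the tab to swing. In the stand's frame the bail points from the hinge along (-cos q, 0, sin q).
- bail_tab (a point): Middle of the outer face (up when closed) of the bail's steel thumb tab, 140 mm from the hinge axis; the tab, 22 mm wide, 6 mm thick, ends 10 mm farther on. Before it, 100 mm from the hinge, a 46 mm cross bar joins two 6 x 8 mm straps 34 mm apart, which pass either side of the collar. Site axes: x along the bail to the hinge, z out of the outer face. Shut fingertips can push the tab here.
- catch (a point): Where the tab rests when closed: top of the catch post, 58 mm to -x of the nose axis, 110 mm above the bench, between two 5 mm thick cheeks 26 mm apart that rise to 128 mm above the bench. The closed tab reaches 31 mm beyond the cheeks, so it can be pressed down out there (bail_tab then is 85 mm from the nose axis, 116 mm high).
- seat (a point): Centre of the top face of the round collar (26 mm diameter) on which the cap sits, on the nose axis 128 mm above the bench. Above it rises the nose: 16 mm diameter, 23 mm high, its last 5 mm tapered to 11 mm, with four small sprung snap lugs at 9.8 mm above the collar. z up.
- nose: The cartridge's upright nose with its collar, white plastic, fixed in the stand. Origin on the axis at the foot of the collar, 108 mm above the bench (collar top = point seat, nose tip 151 mm above the bench).
- cap: Loose snap cap of the cartridge, about 20 g: ribbed round grey plastic cap, 32 mm diameter (33.2 over the ribs), 30 mm high, flat closed top, standing mouth down on the bench. Origin at the centre of its mouth rim (underside), z up. Inside, a snap ridge of 19 mm bore sits 5 mm above the rim; the mouth flares to 26 mm, so it guides itself onto the nose.
- cap_top (a point): Centre of the cap's flat top, 30 mm above its rim. Going on, the ridge meets the nose's lugs with the rim about 9 mm above the collar; the resistance grows to about 8 to 15 N with the rim 8 to 6 mm above it, then drops at about 5 mm (the click; the lugs then even draw the cap down by some 5 N) until the rim rests on the collar (rim at point seat), where the force rises again.
- jar_lid: Loose grey screw lid, solid looking, 54 mm diameter and 18 mm high, lying flat on the bench near the cap. Not to be used. Origin at the centre of its underside.
- shaft_stop: Loose brass shaft stop, a 36 mm flange over a 22 mm stem, 22 mm high, standing on its stem on the bench near the cap. Not to be used. Origin at the centre of its underside.
- driver_head: Loose dark driver club head, about 104 x 118 x 60 mm, lying on its sole. Leave it. Origin at its underside.
- squeeze_bottle: Loose cream squeeze bottle, 54 mm diameter, 165 mm high with its spout. Leave it. Origin at its underside.
- scale: Loose flat digital scale 130 x 85 x 19 mm. Leave it. Origin at its underside.
- mixer_tip: Loose used mixing nozzle, 92 mm long, 18 mm high, lying on the bench. Leave it. Origin at its thick end's underside; it extends along its +x.
- stick_cup: Loose steel cup, 60 mm diameter and 70 mm high, with wooden sticks up to 130 mm. Leave it. Origin at its underside.
- marker: Loose marker pen 135 mm long, 13 mm thick, lying along its x axis. Leave it. Origin under its middle.
Mind the look-alikes: they are no part of the job. What is shaped like the stand but green is not meant. What is shaped like the cap but blue is not meant.

How it is judged:
By the outcome, as a careful person would: the job done as asked, in the order asked, and still so for the second after the job is handed in, while the arm keeps its last pose, push and grip.
It also fails if it takes over 58 s, if anything falls off the work surface, if the arm or the gripper's body presses on something with over 40 N, if the wrist force passes 120 N, or if a joint passes its speed limit or range.

## Working session

There is one attempt and no reset: what is moved stays moved. The work goes in short steps, Python scripts to look and compute and a tool call to move; the robot and the scene stay as the last step left them, time stands still between calls to the robot, and variables do not carry over. Pictures are saved under pics/ and viewed, at most 10 in all, crops included, and the job is handed in when it is done.

Besides the shell and the picture viewer there is one more tool, called after "Request:" as a command line: name --argument value ..., lists and objects as JSON in quotes. move_arm: Moves the arm, as the interface text tells. Scaled input: -1 to 1 covers 80 cm each way for a shift and 120 degrees each way for a turn. Its arguments: {"type":"object","properties":{"deltas":{"type":"array","items":{"type":"array","items":{"type":"array","items":{"type":"number","minimum":-1,"maximum":1}}}},"squeeze":{"type":"number"}},"required":["deltas"]}

```bash
mkdir -p pics && cat > h.py <<'E'
import numpy as np, cv2
from rig import manip
from scipy.spatial.transform import Rotation as Ro
def cam(n, st=None):
    p=manip.camera_params(n)
    K=np.array([[p['fx'],0,p['cx']],[0,p['fy'],p['cy']],[0,0,1.]])
    if n=='wrist':
        q=st['ee_rot']; T=np.eye(4); T[:3,:3]=Ro.from_quat([q[1],q[2],q[3],q[0]]).as_matrix(); T[:3,3]=st['position']
        W=np.linalg.inv(T@np.array(p['tool_from_camera'])); return K,np.array(p['dist']),W[:3,:3],W[:3,3]
    return K,np.array(p['dist']),np.array(p['R']),np.array(p['t'])
def ray(c,uv):
    K,d,R,t=c
    x=cv2.undistortPoints(np.array([[uv]],float),K,d)[0,0]
    v=R.T@np.array([x[0],x[1],1]); return -R.T@t, v/np.linalg.norm(v)
def plane(c,uv,z):
    o,v=ray(c,uv); return o+v*(z-o[2])/v[2]
def tri(*cu):
    A=np.zeros((3,3));b=np.zeros(3)
    for c,uv in cu:
        o,v=ray(c,uv);P=np.eye(3)-np.outer(v,v);A+=P;b+=P@o
    return np.linalg.solve(A,b)
def proj(c,X):
    K,d,R,t=c
    return cv2.projectPoints(np.array(X,float).reshape(-1,1,3),cv2.Rodrigues(R)[0],t,K,d)[0][:,0]
def snap(n,f):
    st=manip.get_state(); im=manip.get_image(n)[:,:,::-1].copy(); cv2.imwrite('pics/'+f,im); return st,im
E
python3 - <<'E'
from h import *
for n in('scene','top'):
    s,im=snap(n,n+'0.png')
    K,d,R,t=cam(n); print(n,(-R.T@t).round(3),K[0,0],R.round(2).tolist())
print(s)
E
```

```text
scene [1.011 0.22  0.882] 421.1476851419445 [[-0.43, 0.9, 0.0], [0.75, 0.36, -0.56], [-0.51, -0.24, -0.83]]
top [ 0.453 -0.011  1.217] 506.92596518678624 [[0.02, -1.0, -0.01], [-1.0, -0.02, -0.06], [0.06, 0.01, -1.0]]
{'clock': 0.05, 'qpos': array([-1.23201685e+00,  2.76594407e-01,  1.50612451e+00,  1.71977150e-05,
        1.36069030e+00, -1.21021734e-01]), 'qd': array([-0.00063354, -0.00023864, -0.00085212,  0.00025633,  0.00078543,
        0.0001807 ]), 'effort': array([ 1.12385646e-04, -4.18083000e+01, -2.46678275e+01, -4.15687336e-04,
        5.44974013e-03,  3.61323515e-06]), 'position': array([ 0.25498781, -0.51480568,  0.23844346]), 'ee_rot': array([-9.03815840e-04,  9.73689059e-01,  2.27878898e-01, -9.03389476e-05]), 'contact_force': array([-0.54340397, -0.33040913,  0.31025813]), 'moment': array([-0.02327786,  0.01547654,  0.0182343 ]), 'gripper_force': 0.0, 'width': 0.08563696529366072}
```

View pics/scene0.png

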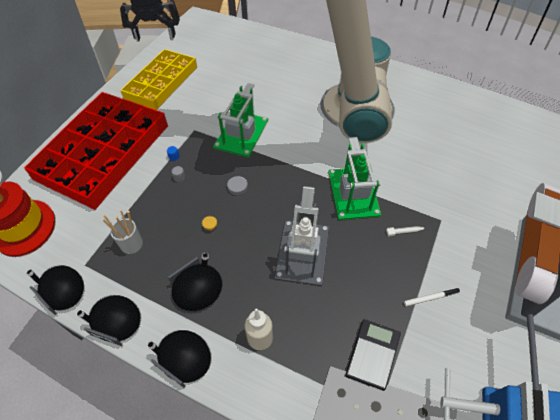

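View pics/top0.png

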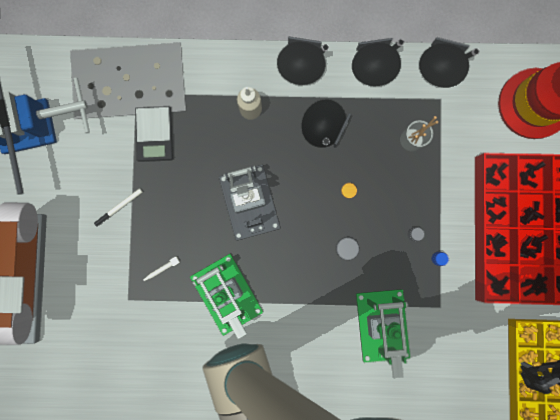

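Top view: the grey stand is at (248,200) and two green ones at (226,295) and (384,328) are not meant. Small round items: a grey cap at (418,234), a blue look-alike cap at (441,258), the flat grey lid at (347,248) and the brass stop at (349,190). The grey one at (418,234) fits the cap; I'll confirm it enlarged.

```bash
python3 - <<'E'
from h import *
t=cv2.imread('pics/top0.png');s=cv2.imread('pics/scene0.png')
def crop(im,x,y,w,h,k): return cv2.resize(im[y:y+h,x:x+w],None,fx=k,fy=k,interpolation=cv2.INTER_CUBIC)
a=crop(t,210,155,80,90,5); b=crop(s,265,180,70,110,4)[:450]
c=crop(t,395,215,60,60,2); 
out=np.zeros((600,800,3),np.uint8)
out[:450,:400]=a; out[:440,400:680]=b; out[450:570,:120]=c
d=crop(s,155,140,60,50,3); out[450:600,130:310]=d
cv2.imwrite('pics/crop1.png',out)
C=cam('top')
for n,uv,z in(('cap',(418,234),.03),('blue',(441,258),.03),('stand',(248,200),.1)): print(n,plane(C,uv,z).round(3))
print(plane(cam('scene'),(178,169),.03))
E
```

```text
cap [ 0.481 -0.341  0.03 ]
blue [ 0.427 -0.394  0.03 ]
stand [0.546 0.053 0.1  ]
[ 0.47773391 -0.3368401   0.03      ]
```

View pics/crop1.png

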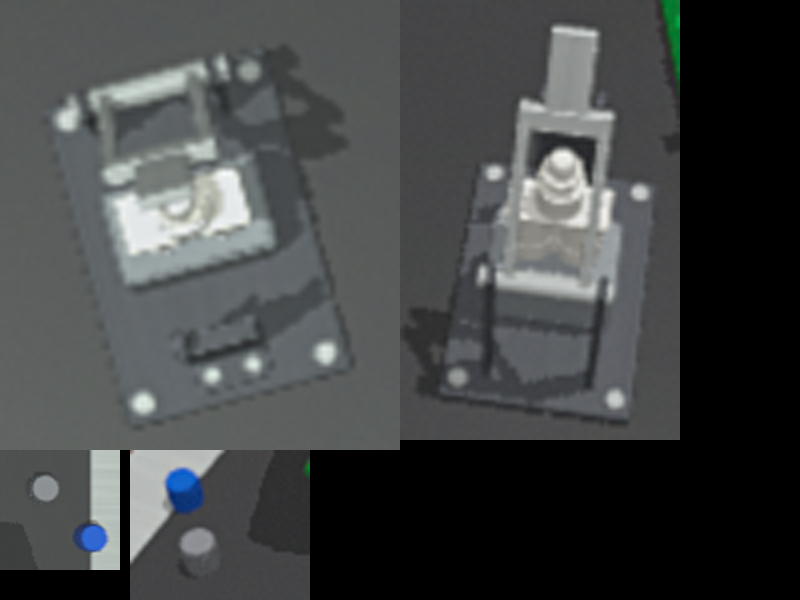

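The crop shows a grey, cap-shaped cylinder, unlike the blue one and the flat lid, so it is the cap. The grey stand's bail stands roughly upright, with its tab tip at scene (408.7,186.5)-ish and the plate screws clear.

```bash
python3 - <<'E'
from h import *
T=cam('top');S=cam('scene')
sc=[np.array(plane(T,(210+a/5,155+b/5),.012)) for a,b in((65,120),(249,72),(325,353),(143,403))]
for p in sc: print(p.round(4))
ss=[np.array(plane(S,(265+(a-400)/4,180+b/4),.012)) for a,b in((494,173),(640,192),(615,400),(457,377))]
for p in ss: print('s',p.round(4))
ax=(sc[0]+sc[1]-sc[2]-sc[3]); ay=sc[0]+sc[3]-sc[1]-sc[2]
print(np.degrees(np.arctan2(ax[1],ax[0])),np.degrees(np.arctan2(-ay[0],ay[1])))
yaw=(np.arctan2(ax[1],ax[0])+np.arctan2(-ay[0],ay[1]))/2
n=plane(S,(265+162/4,180+155/4),.151);print('nose',n, 'ctr',np.mean(sc,0),np.mean(ss,0))
# tab end mid: scene crop (575,29), top crop (165,195)?
p=tri((S,(265+175/4,180+29/4)),(T,(210+162/5,155+193/5))); print('tabend',p)
n2=tri((S,(265+162/4,180+155/4)),(T,(210+178/5,155+208/5)));print('nosetri',n2)
ux=np.array([np.cos(yaw),np.sin(yaw),0]);print('yaw',np.degrees(yaw),'h',n+.055*ux)
for q in np.arange(1.0,2.05,.1):
    h=n*[1,1,0]+.055*ux+[0,0,.113]; e=h+.15*(-np.cos(q)*ux+[0,0,np.sin(q)])
    print(round(q,2),e.round(3),((proj(S,e)[0]-[265,180])*4+[400,0]).round(),((proj(T,e)[0]-[210,155])*5).round())
E
```

```text
[0.6027 0.1188 0.012 ]
[0.6276 0.0314 0.012 ]
[ 0.4939 -0.0079  0.012 ]
[0.4683 0.078  0.012 ]
s [ 0.4953 -0.0045  0.012 ]
s [0.4693 0.0818 0.012 ]
s [0.6044 0.122  0.012 ]
s [0.6299 0.035  0.012 ]
16.643428109585944 16.267108715561026
nose [0.55223299 0.05854241 0.151     ] ctr [0.54812683 0.05505342 0.012     ] [0.54970562 0.05858417 0.012     ]
tabend [0.54550447 0.0560879  0.24880789]
nosetri [0.54914322 0.05637527 0.14545134]
yaw 16.455268412573485 h [0.60498025 0.07412208 0.151     ]
1.0 [0.527 0.051 0.239] [578.  11.] [173. 243.]
1.1 [0.54  0.055 0.247] [575.  22.] [163. 209.]
1.2 [0.553 0.059 0.253] [573.  37.] [153. 173.]
1.3 [0.566 0.063 0.258] [569.  55.] [142. 136.]
1.4 [0.581 0.067 0.261] [566.  76.] [132.  98.]
1.5 [0.595 0.071 0.263] [562. 100.] [121.  60.]
1.6 [0.609 0.075 0.263] [558. 126.] [111.  22.]
1.7 [0.624 0.08  0.262] [553. 155.] [101. -15.]
1.8 [0.638 0.084 0.259] [549. 186.] [ 92. -51.]
1.9 [0.651 0.088 0.255] [544. 219.] [ 83. -85.]
2.0 [0.665 0.092 0.249] [539. 253.] [  75. -116.]
```

```bash
cat >> h.py <<'E'
def delta(targets,yaw=None):
    """world TCP targets -> normalised rows from the present pose"""
    st=manip.get_state();q=st['ee_rot'];M=Ro.from_quat([q[1],q[2],q[3],q[0]]).as_matrix()
    y0=np.degrees(np.arctan2(M[1,0],M[0,0]))
    print('now',np.round(st['position'],4),'yaw',y0.round(2))
    for X in targets:
        print(np.round(M.T@(np.array(X)-st['position'])/.8,4), None if yaw is None else round((y0-yaw)/120,4))
E
python3 - <<'E'
from h import *
print(cam('wrist',manip.get_state())[2].round(2), np.array(manip.camera_params('wrist')['tool_from_camera']).round(3))
delta([(.255,-.515,.40),(.59,.0,.40),(.61,.075,.40)],16.5)
E
```

```text
[[ 0.44 -0.9  -0.  ]
 [-0.86 -0.43  0.28]
 [-0.25 -0.13 -0.96]] [[-0.    -0.959 -0.284  0.073]
 [ 1.    -0.     0.001 -0.   ]
 [-0.001 -0.284  0.959 -0.134]
 [ 0.     0.     0.     1.   ]]
now [ 0.255  -0.5148  0.2385] yaw 26.35
[-1.000e-04 -2.000e-04 -2.018e-01] 0.082
[ 0.6609 -0.3912 -0.2011] 0.082
[ 0.7249 -0.4641 -0.2009] 0.082
```

Request:
move_arm --deltas '[[[0, 0, -0.06, 0, 1], [0, 0, -0.12, 0, 1], [0, 0, -0.18, 0, 1], [0.05, -0.03, -0.2, 0.02, 1], [0.1, -0.065, -0.2, 0.04, 1], [0.15, -0.095, -0.2, 0.06, 1], [0.2, -0.13, -0.2, 0.08, 1], [0.25, -0.16, -0.2, 0.082, 1], [0.3, -0.19, -0.2, 0.082, 1], [0.35, -0.22, -0.2, 0.082, 1], [0.4, -0.26, -0.2, 0.082, 1], [0.45, -0.29, -0.2, 0.082, 1]]]'

```text
clock: 1.3
position: [0.4748, -0.1454, 0.3992]
ee_rot: [-0.0, 0.99, 0.144, -0.0]
contact_force: [0.8, -1.0, -0.4]
width: 0.0001
gripper_force: 0.0
```

```bash
python3 -c "
from h import *
delta([(.6,.073,.40)],16.5)"
```

```text
now [ 0.4748 -0.1454  0.3992] yaw 16.51
[ 0.2276 -0.2173 -0.0011] 0.0001
```

Request:
move_arm --deltas '[[[0.04, -0.038, 0, 0, 1], [0.08, -0.076, 0, 0, 1], [0.12, -0.115, 0, 0, 1], [0.16, -0.153, 0, 0, 1], [0.2, -0.19, 0, 0, 1], [0.228, -0.217, 0, 0, 1], [0.228, -0.217, 0, 0, 1]]]'

```text
clock: 2.0
position: [0.6018, 0.0743, 0.3975]
ee_rot: [-0.001, 0.989, 0.146, -0.001]
contact_force: [-0.8, -0.9, -0.5]
width: 0.0003
gripper_force: 0.0
```

```bash
python3 - <<'E'
from h import *
st,im=snap('wrist','w1.png'); print(st['position'],st['ee_rot'])
C=cam('wrist',st); n=np.array([.551,.0575,0]);a=np.radians(16.5);ux=np.array([np.cos(a),np.sin(a),0]);h=n+.055*ux+[0,0,.113]
print('nose',proj(C,n+[0,0,.151]),'seat',proj(C,n+[0,0,.128]))
for q in(1.0,1.1,1.2,1.3): print(q,proj(C,h+.15*(-np.cos(q)*ux+[0,0,np.sin(q)])))
E
```

```text
[0.60180799 0.07427036 0.3974565 ] [-9.88855139e-04  9.89295848e-01  1.45918397e-01 -7.54063770e-04]
nose [[282.42900017 219.45271755]] seat [[282.37383327 214.25059999]]
1.0 [[282.55546557 268.46030086]]
1.1 [[282.66101055 260.57875938]]
1.2 [[282.77261312 250.94243811]]
1.3 [[282.88834208 239.58645602]]
```

View pics/w1.png

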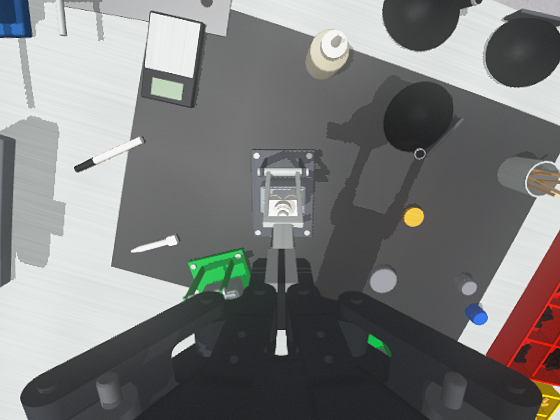

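```bash
python3 - <<'E'
from h import *
for q in np.linspace(1.35,0.05,11):
    r=.14+.01*(1.35-q)/1.35
    x=.055-r*np.cos(q)+.003*np.sin(q)+.011; z=.113+r*np.sin(q)+.003*np.cos(q)
    print(round(q,2),'tx',round((x-.0535)/.8,4),'tz from tip .236',round((.3975-.008-z)/.8,4), round(x,3),round(z,3))
E
```

```text
1.35 tx -0.019 tz from tip .236 0.1741 0.038 0.25
1.22 tx -0.0414 tz from tip .236 0.1789 0.02 0.246
1.09 tx -0.0631 tz from tip .236 0.1866 0.003 0.24
0.96 tx -0.0837 tz from tip .236 0.1972 -0.013 0.232
0.83 tx -0.103 tz from tip .236 0.2104 -0.029 0.221
0.7 tx -0.1204 tz from tip .236 0.2261 -0.043 0.209
0.57 tx -0.1358 tz from tip .236 0.2441 -0.055 0.194
0.44 tx -0.1487 tz from tip .236 0.2641 -0.065 0.178
0.31 tx -0.1591 tz from tip .236 0.2857 -0.074 0.161
0.18 tx -0.1665 tz from tip .236 0.3087 -0.08 0.143
0.05 tx -0.171 tz from tip .236 0.3325 -0.083 0.123
```

Request:
move_arm --deltas '[[[0, 0.002, 0.06, 0, 1], [0, 0.002, 0.12, 0, 1], [0, 0.002, 0.18, 0, 1], [0, 0.002, 0.187, 0, 1], [0, 0.002, 0.187, 0, 1]]]'

```text
clock: 2.55
position: [0.6002, 0.0681, 0.2494]
ee_rot: [0.0, 0.99, 0.143, -0.001]
contact_force: [0.3, -0.4, 1.2]
width: 0.0001
gripper_force: 0.0
```

Request:
move_arm --deltas '[[[-0.015, -0.004, 0, 0, 1], [-0.037, -0.004, 0, 0, 1], [-0.059, -0.004, 0.002, 0, 1], [-0.08, -0.004, 0.012, 0, 1], [-0.099, -0.004, 0.025, 0, 1], [-0.116, -0.004, 0.041, 0, 1], [-0.132, -0.004, 0.059, 0, 1], [-0.145, -0.004, 0.079, 0, 1], [-0.155, -0.004, 0.101, 0, 1], [-0.162, -0.004, 0.123, 0, 1]]]'

```text
clock: 3.55
position: [0.4771, 0.0349, 0.1544]
ee_rot: [0.001, 0.99, 0.143, 0.004]
contact_force: [0.5, 0.2, 0.7]
width: -0.0
gripper_force: 0.3
```

```bash
python3 - <<'E'
from h import *
t,im=snap('top','t2.png');s,im2=snap('scene','s2.png')
a=cv2.resize(im[150:250,200:300],None,fx=4,fy=4);b=cv2.resize(im2[180:290,255:355],None,fx=4,fy=4)
o=np.zeros((440,800,3),np.uint8);o[:400,:400]=a;o[:,400:]=b;cv2.imwrite('pics/c2.png',o)
E
```

```text
(no output)
```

View pics/c2.png

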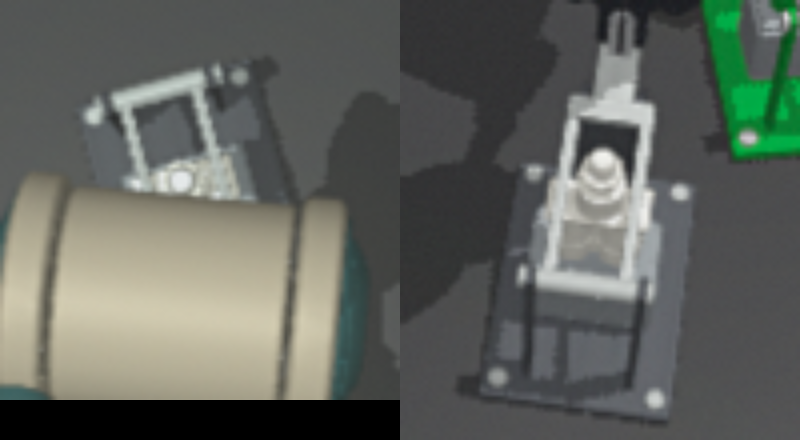

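The bail follows the fingertips: scene crop shows it low, with the tip on the tab at crop (620,45). Top shows the nose tip at (245,195). I'll press on to the stop.

Request:
move_arm --deltas '[[[-0.004, 0, 0.014, 0, 1], [-0.007, 0, 0.028, 0, 1], [-0.009, 0, 0.036, 0, 1], [-0.009, 0, 0.038, 0, 1], [-0.009, 0, 0.04, 0, 1]]]'

```text
clock: 4.15
position: [0.47, 0.0331, 0.1229]
ee_rot: [0.001, 0.99, 0.144, 0.002]
contact_force: [-7.4, -0.1, 30.8]
width: -0.0001
gripper_force: 15.4
```

```bash
python3 - <<'E'
from h import *
print(manip.get_state()['contact_force'],manip.get_state()['position'])
T=cam('top');S=cam('scene')
print(plane(T,(245,195.25),.151),plane(S,(255+203/4,180+155/4),.151))
E
```

```text
[-7.38574006 -0.1134216  30.82115767] [0.4700233  0.03310178 0.12286536]
[0.55184587 0.05642049 0.151     ] [0.55200764 0.05901207 0.151     ]
```

Request:
move_arm --deltas '[[[0, 0, -0.02, 0, 1], [0, 0, -0.08, 0, 1], [0, 0, -0.14, 0, 1], [0, 0, -0.2, 0, 1], [0, 0, -0.25, 0, 1], [0, 0, -0.25, 0, 1]]]'

```text
clock: 4.75
position: [0.472, 0.0331, 0.3261]
ee_rot: [0.002, 0.99, 0.144, 0.007]
contact_force: [-0.0, 0.8, -1.5]
width: 0.0002
gripper_force: 0.0
```

```bash
python3 - <<'E'
from h import *
w,im=snap('wrist','w3.png');s,im2=snap('scene','s3.png')
C=cam('wrist',w);n=np.array([.552,.0577,.151]);u,v=proj(C,n)[0].astype(int);print(u,v)
u=min(max(u,70),490);v=min(max(v,75),345)
a=cv2.resize(im[v-70:v+70,u-70:u+30],None,fx=4,fy=4);b=cv2.resize(im2[160:300,255:355],None,fx=4,fy=4)
cv2.imwrite('pics/c3.png',np.hstack([a,b]))
delta([(.47,.033,.32),(.48,-.339,.30)],16.5)
E
```

```text
279 111
now [0.4691 0.0333 0.3205] yaw 16.51
[0.0009 0.0006 0.0006] 0.0001
[-0.1193  0.45    0.0258] 0.0001
```

View pics/c3.png

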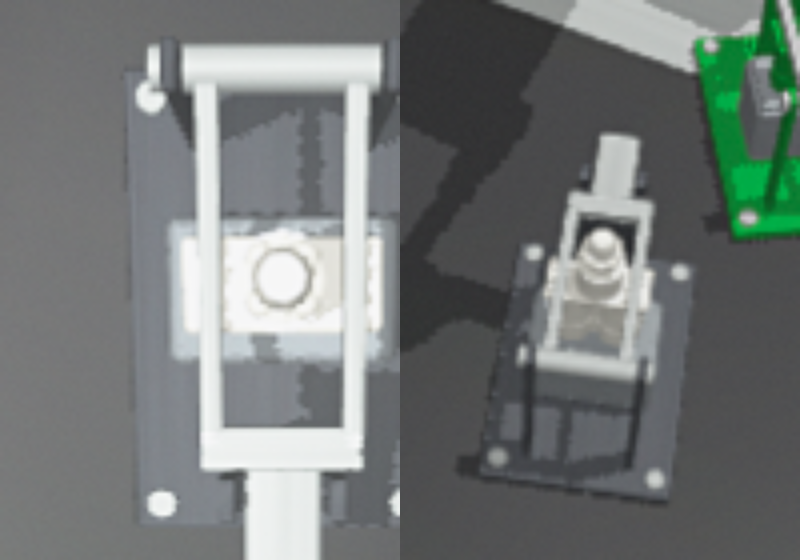

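The bail lies closed in its catch between the cheeks, and the nose tip is at wrist pixel (279.3,110.3). Next is the cap.

Request:
move_arm --deltas '[[[-0.012, 0.045, 0, 0, -1], [-0.024, 0.09, 0, 0, -1], [-0.036, 0.135, 0, 0, -1], [-0.048, 0.18, 0, 0, -1], [-0.06, 0.225, 0, 0, -1], [-0.072, 0.27, 0, 0, -1], [-0.084, 0.315, 0, 0, -1], [-0.096, 0.36, 0, 0, -1], [-0.108, 0.405, 0, 0, -1], [-0.119, 0.45, 0.02, 0, -1], [-0.119, 0.45, 0.1, 0, -1], [-0.119, 0.45, 0.1, 0, -1]]]'

```text
clock: 6.05
position: [0.4763, -0.3376, 0.2318]
ee_rot: [-0.005, 0.99, 0.142, -0.004]
contact_force: [0.7, 0.3, -1.0]
width: 0.0858
gripper_force: 0.0
```

```bash
python3 - <<'E'
from h import *
# nose from w3: pose at that time
st=dict(position=np.array([.4700,.0332,.3225]),ee_rot=np.array([0.001,.9897,.1435,.003]))
print('nose',plane(cam('wrist',st),(279.25,110.25),.151))
w,im=snap('wrist','w4.png');print(w['position'],w['ee_rot'],w['width'])
C=cam('wrist',w);
ce=proj(C,[.48,-.339,.03])[0];print(ce)
u,v=ce.astype(int);c=im[max(v-75,0):v+75,max(u-100,0):u+100];cv2.imwrite('pics/c4.png',cv2.resize(c,None,fx=4,fy=4));print(max(u-100,0),max(v-75,0))
E
```

```text
nose [0.55008912 0.05820864 0.151     ]
[ 0.47634856 -0.33757212  0.23179619] [-0.00513165  0.98977815  0.14245808 -0.00430981] 0.085819277657045
[285.15534639 183.5625199 ]
185 108
```

View pics/c4.png

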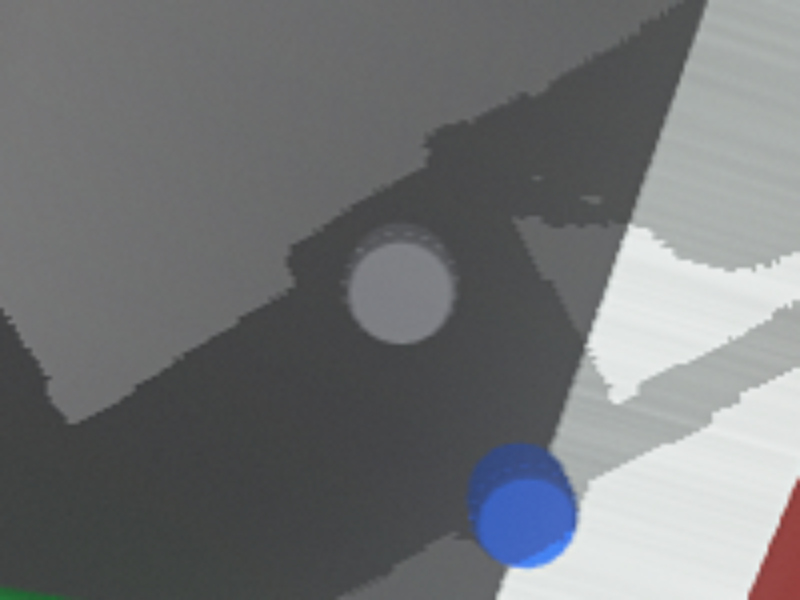

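```bash
python3 - <<'E'
from h import *
st=dict(position=np.array([0.47634856,-0.33757212,0.23179619]),ee_rot=np.array([-0.00513165,0.98977815,0.14245808,-0.00430981]))
c=plane(cam('wrist',st),(285.25,181.25),.03);print(c)
delta([(c[0],c[1],.12),(c[0],c[1],.012)],16.5)
E
```

```text
[ 0.48258277 -0.338342    0.03      ]
now [ 0.4762 -0.3368  0.2311] yaw 16.43
[0.0082 0.0059 0.1388] -0.0006
[0.0093 0.0077 0.2738] -0.0006
```

Request:
move_arm --deltas '[[[0.002, 0.002, 0.05, 0, -1], [0.004, 0.003, 0.1, 0, -1], [0.004, 0.003, 0.15, 0, -1], [0.004, 0.003, 0.17, 0, -1], [0.004, 0.003, 0.17, 0, -1]]]'

```text
clock: 6.6
position: [0.4814, -0.3383, 0.0997]
ee_rot: [-0.003, 0.99, 0.144, -0.003]
contact_force: [-1.5, 0.0, 0.1]
width: 0.0855
gripper_force: 0.0
```

```bash
python3 - <<'E'
from h import *
w,im=snap('wrist','w5.png');C=cam('wrist',w);print(w['position'],w['ee_rot'])
ce=proj(C,[.482,-.338,.03])[0];print(ce)
hsv=cv2.cvtColor(im,cv2.COLOR_BGR2HSV)
m=((hsv[:,:,1]<40)&(hsv[:,:,2]>95)&(hsv[:,:,2]<190)).astype(np.uint8)
m=cv2.morphologyEx(m,cv2.MORPH_OPEN,np.ones((5,5)))
n,l,s,cc=cv2.connectedComponentsWithStats(m)
for i in range(1,n):
    if s[i,4]>300: print(s[i],cc[i],plane(C,cc[i],.03).round(4))
delta([(.482,-.338,.012)],16.5)
E
```

```text
[ 0.4814481  -0.33826179  0.09972495] [-0.00313024  0.98961816  0.1436632  -0.0026416 ]
[281.74798941 225.74689668]
[   30     0   310   229 38589] [184.12532069  94.01990204] [ 0.5497 -0.2529  0.03  ]
[  338     0   168   312 19821] [430.1194188 152.3534635] [ 0.5606 -0.4186  0.03  ]
[  37  173   67   65 3382] [ 70.27380248 204.87610881] [ 0.4535 -0.1878  0.03  ]
[ 261  204   42   40 1306] [281.60719755 223.20520674] [ 0.4838 -0.3374  0.03  ]
[145 261  36  51 568] [161.11619718 285.68133803] [ 0.4081 -0.2628  0.03  ]
[ 80 400  43  20 516] [103.18217054 412.44186047] [ 0.2575 -0.2317  0.03  ]
now [ 0.4828 -0.3395  0.1018] yaw 16.52
[-0.0002 -0.0017  0.1123] 0.0002
```

The cap's mask is at wrist (281.6,223.2), within 1–2 mm of the tool axis, so I'll descend and grip.

Request:
move_arm --deltas '[[[0.001, -0.002, 0.05, 0, -1], [0.001, -0.002, 0.09, 0, -1], [0.001, -0.002, 0.111, 0, -1], [0.001, -0.002, 0.111, 0, -1], [0.001, -0.002, 0.111, 0, 1], [0.001, -0.002, 0.111, 0, 1], [0.001, -0.002, 0.111, 0, 1], [0.001, -0.002, 0.111, 0, 1], [0.001, -0.002, 0.111, 0, 1], [0.001, -0.002, 0.111, 0, 1]]]' --squeeze 80

```text
clock: 7.65
position: [0.4847, -0.3393, 0.0163]
ee_rot: [0.001, 0.99, 0.144, 0.001]
contact_force: [0.1, 0.9, 5.4]
width: 0.0295
gripper_force: 79.0
```

Request:
move_arm --deltas '[[[0, 0, -0.05, 0, 1], [0, 0, -0.1, 0, 1], [0, 0, -0.16, 0, 1], [0, 0, -0.22, 0, 1], [0, 0, -0.28, 0, 1], [0, 0, -0.33, 0, 1], [0, 0, -0.33, 0, 1], [0, 0, -0.33, 0, 1]]]'

```text
clock: 8.45
position: [0.4839, -0.3386, 0.2799]
ee_rot: [0.001, 0.99, 0.144, 0.001]
contact_force: [-0.4, 0.0, -0.8]
width: 0.0296
gripper_force: 79.2
```

```bash
python3 - <<'E'
from h import *
w,im=snap('wrist','w6.png');print(w['position'],w['width'],w['gripper_force'])
s,im2=snap('scene','s6.png');x,y=proj(cam('scene'),w['position'])[0].astype(int);print(x,y)
a=im2[max(y-50,0):y+50,max(x-50,0):x+50]
o=np.hstack([cv2.resize(im[150:320,200:370],(400,400)),cv2.resize(a,(400,400),interpolation=cv2.INTER_CUBIC)]);cv2.imwrite('pics/c6.png',o)
delta([(.5505,.058,.28)],16.5)
E
```

```text
[ 0.48393769 -0.33862592  0.27991113] 0.02960365257191179 79.21480894088745
153 96
now [ 0.4831 -0.3379  0.2771] yaw 16.5
[ 0.2214 -0.4505 -0.0029] 0.0
```

View pics/c6.png

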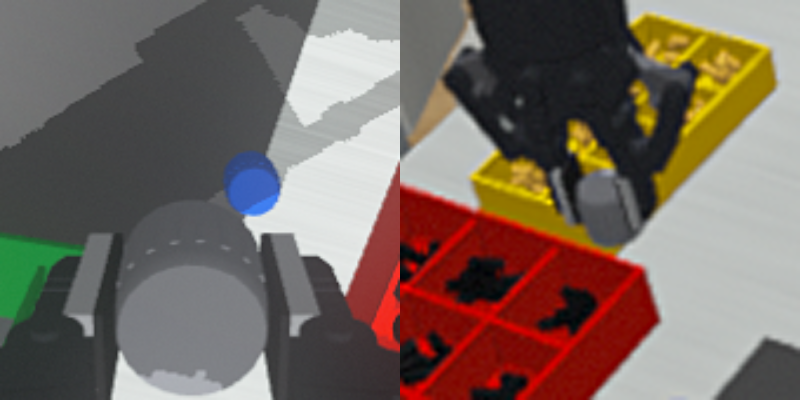

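The cap sits upright and centred between the pads, and the blue one is untouched. Next I'll carry it over the nose.

Request:
move_arm --deltas '[[[0.02, -0.04, 0, 0, 1], [0.042, -0.085, 0, 0, 1], [0.066, -0.135, 0, 0, 1], [0.09, -0.185, 0, 0, 1], [0.115, -0.235, 0, 0, 1], [0.14, -0.285, 0, 0, 1], [0.165, -0.335, 0, 0, 1], [0.19, -0.385, 0, 0, 1], [0.21, -0.425, 0, 0, 1], [0.222, -0.45, 0, 0, 1], [0.222, -0.45, 0.06, 0, 1], [0.222, -0.45, 0.06, 0, 1]]]' --squeeze 100

```text
clock: 9.75
position: [0.5457, 0.0581, 0.2227]
ee_rot: [-0.001, 0.989, 0.144, -0.009]
contact_force: [-1.1, 0.4, -0.8]
width: 0.0292
gripper_force: 101.0
```

```bash
python3 - <<'E'
from h import *
for i in range(2): manip.get_image('top')
delta([(.551,.058,.17),(.551,.058,.1443)],16.5);print(manip.get_state()['width'])
E
```

```text
now [0.5506 0.057  0.2287] yaw 16.51
[ 0.0012 -0.001   0.0734] 0.0
[ 0.0013 -0.0009  0.1055] 0.0
0.029516955192241574
```

Request:
move_arm --deltas '[[[0.001, -0.001, 0.04, 0, 1], [0.001, -0.001, 0.067, 0, 1], [0.001, -0.001, 0.067, 0, 1], [0.001, -0.001, 0.067, 0, 1]]]'

```text
clock: 10.25
position: [0.5537, 0.0574, 0.1785]
ee_rot: [0.0, 0.99, 0.143, 0.001]
contact_force: [0.1, -0.6, -0.8]
width: 0.0292
gripper_force: 101.0
```

```bash
python3 - <<'E'
from h import *
s,im=snap('scene','s7.png');w,iw=snap('wrist','w7.png');print(w['position'],w['contact_force'])
o=np.hstack([cv2.resize(im[170:270,255:355],(400,400),interpolation=cv2.INTER_CUBIC),cv2.resize(iw[130:330,180:380],(400,400))]);cv2.imwrite('pics/c7.png',o)
delta([(.551,.058,.1443)],16.5)
E
```

```text
[0.55407923 0.05754564 0.17898368] [ 0.25604445 -0.03924405  0.48508001]
now [0.5541 0.0577 0.1791] yaw 16.47
[-0.0037 -0.0016  0.0435] -0.0003
```

View pics/c7.png

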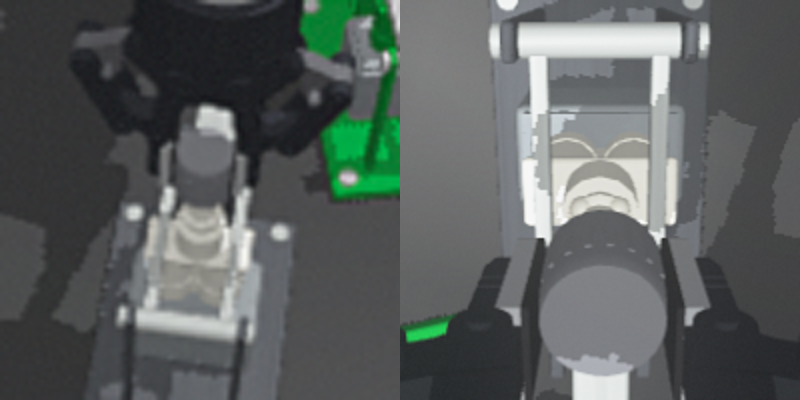

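The cap sits above the nose, centred laterally, with the bail closed below it. I'll go down gently.

Request:
move_arm --deltas '[[[-0.003, -0.001, 0.01, 0, 1], [-0.003, -0.001, 0.018, 0, 1], [-0.003, -0.001, 0.024, 0, 1], [-0.003, -0.001, 0.029, 0, 1], [-0.003, -0.001, 0.029, 0, 1]]]'

```text
clock: 10.85
position: [0.553, 0.0584, 0.1542]
ee_rot: [0.0, 0.99, 0.143, 0.003]
contact_force: [6.1, 0.8, 0.6]
width: 0.0289
gripper_force: 101.1
```

Fx of +6 N means the cap is a few mm short in x, so I'll shift it to relieve that and then press.

Request:
move_arm --deltas '[[[0.002, 0, 0, 0, 1], [0.004, 0, 0, 0, 1], [0.004, 0, 0, 0, 1]]]'

```text
clock: 11.15
position: [0.5535, 0.059, 0.1538]
ee_rot: [0.0, 0.99, 0.144, 0.0]
contact_force: [2.1, -0.6, 2.8]
width: 0.0297
gripper_force: 101.3
```

Request:
move_arm --deltas '[[[0.001, 0, 0.002, 0, 1], [0.001, 0, 0.004, 0, 1], [0.001, 0, 0.006, 0, 1], [0.001, 0, 0.006, 0, 1]]]'

```text
clock: 11.55
position: [0.5544, 0.059, 0.1495]
ee_rot: [0.001, 0.99, 0.144, 0.001]
contact_force: [3.7, -1.4, 3.3]
width: 0.0293
gripper_force: 101.6
```

Request:
move_arm --deltas '[[[0, 0, 0.001, 0, 1], [0, 0, 0.002, 0, 1], [0, 0, 0.003, 0, 1], [0, 0, 0.003, 0, 1]]]'

```text
clock: 11.95
position: [0.5533, 0.0592, 0.1452]
ee_rot: [-0.0, 0.99, 0.143, -0.001]
contact_force: [4.5, -0.6, -6.5]
width: 0.0292
gripper_force: 100.4
```

The force has dropped to -6.5 N, so it has clicked. I'll keep pressing until it's home.

Request:
move_arm --deltas '[[[0.001, 0, 0.001, 0, 1], [0.001, 0, 0.002, 0, 1], [0.001, 0, 0.003, 0, 1], [0.001, 0, 0.003, 0, 1]]]' --squeeze 120

```text
clock: 12.35
position: [0.5535, 0.0594, 0.1445]
ee_rot: [0.0, 0.99, 0.144, -0.001]
contact_force: [-1.3, -1.0, 3.8]
width: 0.0287
gripper_force: 121.5
```

Request:
move_arm --deltas '[[[0, 0, 0.001, 0, 1], [0, 0, 0.002, 0, 1], [0, 0, 0.003, 0, 1], [0, 0, 0.003, 0, 1]]]'

```text
clock: 12.75
position: [0.5535, 0.0594, 0.1443]
ee_rot: [0.0, 0.99, 0.144, -0.0]
contact_force: [-4.3, -0.7, 16.3]
width: 0.0286
gripper_force: 123.0
```

Request:
move_arm --deltas '[[[0.001, 0, 0.001, 0, 1], [0.001, 0, 0.002, 0, 1], [0.001, 0, 0.003, 0, 1], [0.001, 0, 0.003, 0, 1], [0.001, 0, 0.003, 0, 1]]]'

```text
clock: 13.25
position: [0.5536, 0.0594, 0.144]
ee_rot: [0.0, 0.99, 0.144, -0.0]
contact_force: [-10.1, -1.8, 28.3]
width: 0.0286
gripper_force: 124.6
```

```bash
python3 - <<'E'
from h import *
s,im=snap('scene','s8.png');w,iw=snap('wrist','w8.png');print(w['position'],w['contact_force'],w['gripper_force'])
o=np.hstack([cv2.resize(im[170:270,255:355],(400,400),interpolation=cv2.INTER_CUBIC),cv2.resize(iw[130:330,180:380],(400,400))]);cv2.imwrite('pics/c8.png',o)
E
```

```text
[0.55355286 0.05944214 0.14404246] [-8.70257944 -1.26644642 29.19399696] 124.56145215779543
```

View pics/c8.png

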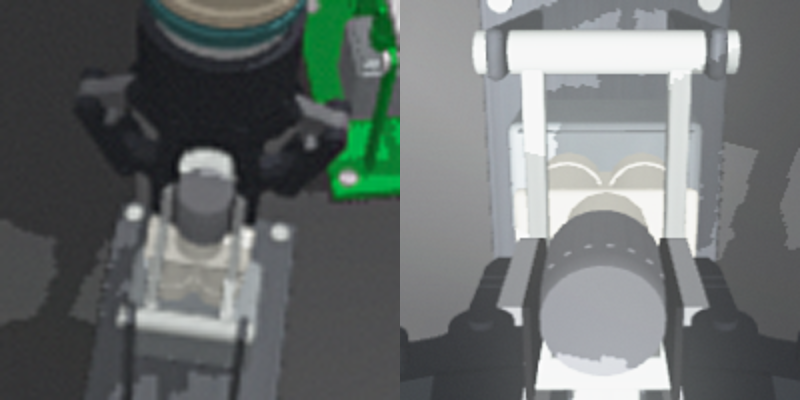

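The cap is down on the collar at crop (205,215), held by the pads, with the bail closed and about 29 N pressing down. Handing in.

```bash
python3 -c "
from rig import manip
print(manip.sign_off())"
```

```text
the job is handed in; nothing more can be done
None
```

I closed the bail home in its catch, then pressed the cap past its click and onto the collar; the job is handed in, with the cap still gripped and pressed down at about 29 N at 13.3 s of the 58 s allowed.

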